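# Check the belt tension of the egg-roller drive

## Task

Check the belt of the egg-roller drive: push the sprung tensioner arm by its post round the dial until you feel it come up firmly against the taut belt, hold it pressed there for a good second without forcing it, then ease it all the way back to rest without letting it snap, so that the loose needle which it pushed along is left standing at the reading; do not touch the needle. If the needle stands short of the long tick, fit the locking pin fully home in the hole beside the resting arm; if it stands past the long tick, lay the pin in the steel tray instead. Leave everything else where it is.

Things in the scene. Friction and masses are not known exactly. Their poses are not given: they have to be found in the camera images.
- pivot (a point): axis of the arm at the bed plate's top, 30 mm above the table, just inside the low white cover. z up; x points from the dial across the cover. The drive is fixed. Bed plate 325 x 260 mm, from 185 mm in front (-x) to 140 mm behind the pivot; cover 250 mm wide, top 85 mm above the table, from 45 mm in front (-x) of the pivot backwards
- handle (a point): middle of the upright bare-steel round post near the end of the tensioner arm: post 16 mm in diameter, 150 mm from the pivot axis, standing from 48 to 117 mm above the table; this point is 81 mm above the table. It may be pushed or pinched. The arm itself is a flat aluminium bar 16 mm wide, 36 to 48 mm above the table
- tensioner (a joint): angle of the tensioner arm, rad: 0 at rest on its stop, growing counter-clockwise seen from above. At rest the arm points 0.5 rad clockwise (from above) of the pivot point's -x. A spring drives it back to 0: at the post it takes about 2.1 N to leave rest and 4.7 N per rad more. Let go, it snaps back (4 rad/s counts as a snap)
- needle (a joint): reading of the thin dark needle, rad: a slack hand on the same pivot, above the arm, pushed on by the arm and staying where it is left. It reads the arm's angle when the arm touches it (it points 0.13 rad further round than the arm); it starts ahead of the arm. Ticks every 0.1 rad from 0 to 1.0, the long broad one at 0.6 (within 0.03 of it either choice is accepted)
- needle_tip (a point): outer end of the needle, 142 mm from the pivot axis, 54 mm above the table; needle 4 mm wide
- lock_hole (a point): centre of the mouth of the round hole in the bed plate beside the resting arm, on the side to which the arm moves: 13 mm wide with a chamfer, 22 mm deep, mouth 30 mm above the table, 106 mm from the pivot axis and 16.5 mm from the arm's centre line at rest. Its x and z axes are parallel to those of the pivot point. The seated pin blocks the arm
- pin_head (a point): centre of the round head of the steel locking pin: head 18 mm in diameter and 14 mm high, the grip. The pin is 80 mm long overall, shank 10 mm in diameter, z along it from foot to head; this point is 73 mm above its foot, 60 g. It starts upright in the stand
- pin_center (a point): middle of the pin's length, 40 mm above its foot
- pin_tip (a point): foot of the pin (centre of its lower end), 73 mm below the centre of the head
- stand_hole (a point): mouth of the 13 mm hole, 20 mm deep, of the small white block (40 x 40 x 30 mm, fixed) that holds the pin at first; 30 mm above the table
- tray: open steel tray 150 (its x) x 120 (its y) x 35 mm, walls and floor 4 mm, fixed; origin at the centre of its underside on the table
- cover: fixed white belt cover; origin on the pivot axis at table height. Under it, unseen, the arm meets the taut belt at an angle between 0.35 and 0.85 that differs every time; there the force rises steeply within a few mm. 6 to 13 N at the post above what the spring takes is a firm press, over 16 N above it overstrains the belt

How it is judged:
By the outcome, as a careful person would: the job done as asked, in the order asked, and still so for the second after the job is handed in, with the robot touching nothing.
It also fails if it takes over 72 s, if anything falls off the work surface, if the arm or the gripper's body presses on something with over 40 N, if the wrist force passes 120 N, or if a joint passes its speed limit or range.

## Robot

A 6-joint arm with a two-finger parallel gripper is mounted at the origin on the work surface. World frame = base frame: x ahead of the robot, y to its left, z up, the work surface at z = 0. Lengths are in m, angles in rad, forces in N, time in s.
With the tool pointing down it reaches from about 0.4 to 0.825 m from the base axis. Payload 7 kg.
Tool frame: the origin (TCP) lies at the centre of the arm's flange, where the gripper is bolted on; the fingertips stand 178 mm ahead of it and the grasp point (between the pads) lies arm.tcp_to_grasp ahead of it (arm.tcp_to_grasp is the distance from the TCP to the grasp point, in m); z points along the fingers, y is the direction in which the jaws open and shut (so a half turn about z gives the same grasp; the last joint's range is limited). The gripper opens to 88 mm and grips with 3 to 60 N. Pads are 19 mm wide; open, the fingers measure 130 mm over their backs; the gripper's body (78 mm by 193 mm) begins 47 mm behind the grasp point.
Start: joints at [-0.92, 0.359, 0.012, 0, -1.224, -0.288], TCP at [0.24, -0.631, 0.405] pointing down, gripper open.
Joint ranges: [-3.07, 3.07], [-1.43, 2.12], [-1.02, 1.25], [-3.03, 1.67], [-3.05, -0], [-3.03, 3.03]. Speed limits (rad/s): [2.39, 2.39, 3.01, 3.14, 3.14, 3.14].

## Interface

Orientations are given as [roll, pitch, yaw] about the fixed x, y, z axes, in that order (R = Rz(yaw) Ry(pitch) Rx(roll)).
In Python, from station import arm gives the robot as it stands.
- The arm moves only by the tool move_arm, never from a script. Its argument "deltas" is a list of rows, each a list of 6 numbers: the shift along the world's x, y, z in mm, then the turn, a rotation vector about the world's x, y, z in degrees. In form: [[tx, ty, tz, ax, ay, az], ...]. A call has exactly 5 rows; each row shifts and turns the commanded pose from where the row before left it; what a row does not reach is not made up. A row lasts 1/12 s, in which the tool goes at most 41.7 mm and 7.16 degrees, less where a joint would pass 70% of its speed; a pose out of reach is approached as far as the arm can. A call with a gripper value outside its range is refused whole. "claw" is the closure in counts, from 0 (fully open) to 255 (shut), set as the call begins (left out, the last holds). The fingers move at their own pace and stop on an object; "squeeze" is the grip in N (left out, the last holds). Time passes only in rows, so rows that do not move let the fingers close, or fill a call up. It gives the time, the measured TCP pose, the force and the opening at its end, in the units of the state.
- arm.get_state(): the state, without advancing time (a new reading comes with each control period).
- arm.grab_frame(name): name is "side" or "top"; returns the picture (480x640x3 uint8, red, green, blue); there is no depth.
- arm.calibration(name): a dict with "intrinsics" (3x3 intrinsics, pixels), "T" (4x4, takes a point from camera to world coordinates). Camera axes: x right, y up, looking along -z (the intrinsics and any distortion apply to the point x, -y, -z); pixel columns grow to the right and rows downward; lengths in m; the calibration is good to about 2 mm. A picture is of the moment at which its call begins. calibration takes no time and is no camera call.
- arm.job_done(): hands the job in, once; it reports no verdict.
Trained networks look in the newest picture that a camera, given by its name, has taken for a name from the list of things; names that differ only in an ending like _2 or _b are one class to them, and where a whole thing is asked for, a point or a joint stands for the part that bears it (a point fixed in the world has none). Each returns a list of dicts, best first, with "score" (0 to 1); they miss things now and then, are a little off and sometimes report something else, mostly with a low value. They report only what shows in the picture. A call takes as long as a camera call.
- arm.spot_in(thing, camera): "xy" ([column, row] in pixels, amid what is visible of it).
- arm.masks_of(thing, camera): "pixels" (480x640 bool, what is visible of it) and "xy" ([column, row] in pixels, amid what is visible of it).
- arm.spot_point(thing, camera): "xy" ([column, row] in pixels: a listed point, or the origin of a listed thing).
The state is a dict: "t": time; "q": joint angles; "qd": joint speeds; "joint_efforts": joint torques, N m; "eef_pos": TCP position; "ee_rot": TCP orientation; "force": force on the tool from outside, world axes, zero at the start; "moment": the same for the moment, N m; "width": finger opening in m.
Only numpy, scipy, OpenCV 4.12 (cv2) and the standard library are available. Lean on these libraries where they do the work, as an engineer would, in place of code of your own. Each camera call takes 0.05 s, during which the arm holds its last target. There are 200 camera calls.

## Working session

There is one attempt and no reset: what is moved stays moved. The work goes in short steps, Python scripts to look and compute and a tool call to move; the robot and the scene stay as the last step left them, time stands still between calls to the robot, and variables do not carry over. Pictures are saved under pics/ and viewed, about 8 in all and at most 12, crops included, and the job is handed in when it is done.

Besides the shell and the picture viewer there is one more tool, called after "Request:" as name(argument=value, ...) on one line, values as JSON. move_arm: Moves the arm, as the interface text tells. Its arguments: {"type":"object","properties":{"deltas":{"type":"array","items":{"type":"array","items":{"type":"number"}}},"claw":{"type":"number"},"squeeze":{"type":"number"}},"required":["deltas"]}

```bash
ls; mkdir -p pics
python3 - <<'E'
from station import arm
import cv2,numpy as np
print(arm.tcp_to_grasp, arm.get_state())
for c in("side","top"):
    f=arm.grab_frame(c); cv2.imwrite(f"pics/{c}0.png",f[:,:,::-1])
    k=arm.calibration(c); print(c,np.round(k["intrinsics"],1).tolist(),np.round(k["T"],3).tolist(),[x for x in k])
    for n in["pivot","handle","needle_tip","lock_hole","pin_head","pin_tip","stand_hole","tray","cover"]:
        print(n,[(round(d["score"],2),np.round(d["xy"],1).tolist()) for d in arm.spot_point(n,c)[:2]])
E
```

```text
pics
0.1593 {'t': 0.0, 'q': array([-9.19887922e-01,  3.59393401e-01,  1.10472145e-02, -3.50870140e-04,
       -1.22412311e+00, -2.88093983e-01]), 'qd': array([ 0.00119281, -0.00142625, -0.00015978, -0.00020626,  0.00199455,
        0.00040006]), 'joint_efforts': array([ 3.57929571e-05, -5.82723141e+01,  2.93050486e+01,  6.99697629e+00,
        6.91996000e-03, -1.69544633e-04]), 'eef_pos': array([ 0.23948315, -0.63087152,  0.40371303]), 'ee_rot': array([ 3.13989491e+00, -1.59134493e-04, -2.77889759e+00]), 'force': array([-0.11875928, -0.79293244,  0.12119908]), 'moment': array([ 0.02629159, -0.00017031, -0.02380135]), 'width': 0.08779440956224138}
side [[572.4, 0.0, 322.2], [0.0, 572.4, 233.8], [0.0, 0.0, 1.0]] [[-0.982, 0.126, -0.137, 0.406], [-0.185, -0.586, 0.789, 0.636], [0.019, 0.801, 0.599, 0.642], [0.0, 0.0, 0.0, 1.0]] ['intrinsics', 'T']
pivot []
handle [(0.59, [295.0, 347.0])]
needle_tip [(0.51, [306.5, 334.4])]
lock_hole [(0.69, [207.6, 339.4]), (0.68, [272.4, 355.0])]
pin_head [(0.65, [306.6, 161.6])]
pin_tip [(0.7, [307.1, 191.9]), (0.54, [390.8, 204.0])]
stand_hole [(0.64, [307.7, 182.5])]
tray [(0.61, [389.3, 206.1])]
cover [(0.77, [211.0, 338.9])]
top [[495.2, 0.0, 326.2], [0.0, 495.2, 242.2], [0.0, 0.0, 1.0]] [[0.025, 0.996, -0.086, 0.486], [-0.999, 0.027, 0.027, -0.065], [0.029, 0.086, 0.996, 0.91], [0.0, 0.0, 0.0, 1.0]] ['intrinsics', 'T']
pivot []
handle [(0.68, [186.7, 258.6]), (0.44, [454.0, 221.5])]
needle_tip [(0.64, [220.5, 263.7]), (0.38, [211.2, 241.7])]
lock_hole [(0.76, [212.1, 240.4])]
pin_head [(0.7, [470.6, 215.1])]
pin_tip [(0.61, [453.1, 219.9])]
stand_hole [(0.79, [453.6, 219.7])]
tray [(0.83, [458.6, 314.4])]
cover [(0.57, [233.5, 184.6])]
```

View pics/top0.png

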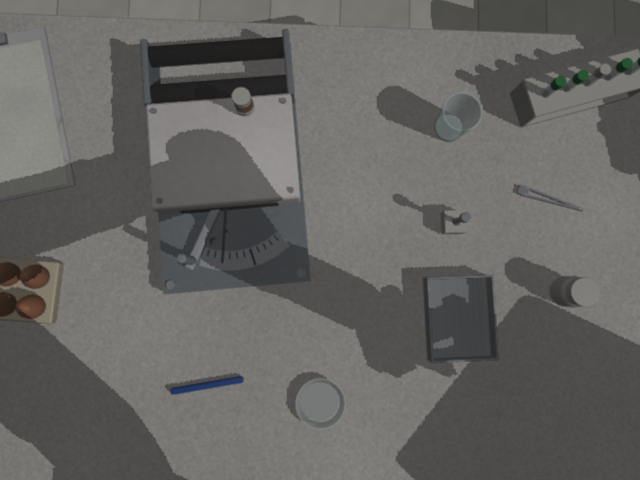

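View pics/side0.png

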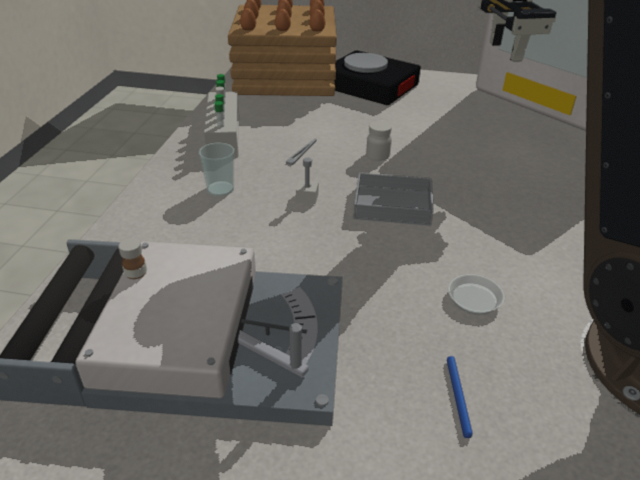

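```bash
cat > h.py <<'E'
from station import arm
import numpy as np
def ray(c,xy):
    k=arm.calibration(c);K=k["intrinsics"];T=np.array(k["T"])
    d=np.linalg.inv(K)@[xy[0],xy[1],1]
    return T[:3,3],T[:3,:3]@[d[0],-d[1],-d[2]]
def at(c,xy,z):
    o,d=ray(c,xy); return o+d*(z-o[2])/d[2]
def pix(c,p):
    k=arm.calibration(c);T=np.array(k["T"]);q=T[:3,:3].T@(np.array(p)-T[:3,3])
    u=k["intrinsics"]@[q[0],-q[1],-q[2]]; return u[:2]/u[2]
E
python3 - <<'E'
from h import *
np.set_printoptions(precision=4,suppress=True)
P=[("handle","top",(186.7,258.6),.081),("handle","side",(295,347),.081),("needle","top",(220.5,263.7),.054),("needle","side",(306.5,334.4),.054),
("lock","top",(212.1,240.4),.03),("lock","side",(272.4,355),.03),("head","top",(470.6,215.1),.083),("head","side",(306.6,161.6),.083),("stand","top",(453.6,219.7),.03),("stand","side",(307.7,182.5),.03),("tray","top",(458.6,314.4),0),("tray","side",(389.3,206.1),0),("cover","top",(233.5,184.6),0),("cover","side",(211,338.9),0)]
for n,c,xy,z in P: print(n,c,at(c,xy,z))
E
```

```text
handle top [0.5239 0.1434 0.081 ]
handle side [0.5229 0.1452 0.081 ]
needle top [0.5179 0.0921 0.054 ]
needle side [0.5181 0.0958 0.054 ]
lock top [0.5597 0.1131 0.03  ]
lock side [0.561  0.1211 0.03  ]
head top [ 0.6105 -0.3323  0.083 ]
head side [ 0.607 -0.325  0.083]
stand top [ 0.6092 -0.3184  0.03  ]
stand side [ 0.6063 -0.3336  0.03  ]
tray top [ 0.4383 -0.3368  0.    ]
tray side [ 0.4377 -0.3286  0.    ]
cover top [0.6671 0.0844 0.    ]
cover side [0.6664 0.084  0.    ]
```

Top view: tensioner post at about (185,258), needle running from about (225,205) to (222,262), long tick at (254,257), pin and stand at (458,218), tray at (459,315). The side view agrees. I'll zoom in on the drive once to get the pivot pose.

Run:
```python
import cv2
f=cv2.imread("pics/top0.png")[195:300,145:315]
cv2.imwrite("pics/crop1.png",cv2.resize(cv2.convertScaleAbs(f,alpha=1.6),None,fx=4.7,fy=4.7,interpolation=cv2.INTER_CUBIC))
from h import *
from scipy.optimize import least_squares
np.set_printoptions(precision=4,suppress=True)
obs=[("h","top",(186.7,258.6)),("h","side",(295,347)),("l","top",(212.1,240.4)),("c","top",(233.5,184.6)),("c","side",(211,338.9)),
("fl","top",(163,292)),("fr","top",(309,280)),("fr","side",(343,277)),("fl","side",(334,402))]
def pts(v):
    x,y,w=v;R=lambda a:np.array([np.cos(a),np.sin(a)])
    p=np.array([x,y]);a=np.pi+w-.5
    return dict(h=[*(p+.15*R(a)),.081],l=[*(p+.1047*R(a)+.0165*R(a+np.pi/2)),.03],c=[x,y,0],
      fl=[*(p-.185*R(w)+.13*R(w+np.pi/2)),.03],fr=[*(p-.185*R(w)-.13*R(w+np.pi/2)),.03])
def res(v):
    q=pts(v);return np.concatenate([pix(c,q[n])-xy for n,c,xy in obs])
s=least_squares(res,[.667,.084,.1],loss="soft_l1");print(s.x);print(res(s.x).reshape(-1,2).round(1).tolist());print(pts(s.x))
```

```text
[0.6629 0.0859 0.1084]
[[0.1, -0.2], [-0.7, -1.3], [1.4, -0.0], [-0.9, 2.2], [1.8, 1.3], [-0.4, 1.0], [1.5, 0.6], [-1.2, -0.9], [-2.6, 9.0]]
{'h': [np.float64(0.5242868669359473), np.float64(0.14320155309183763), 0.081], 'l': [np.float64(0.5598590502853944), np.float64(0.11065989099917063), 0.03], 'c': [np.float64(0.6629299224006572), np.float64(0.08594683126551671), 0], 'fl': [np.float64(0.4649549552942135), np.float64(0.19517554726640424), 0.03], 'fr': [np.float64(0.49307530049822534), np.float64(-0.06329929906415692), 0.03]}
```

View pics/crop1.png

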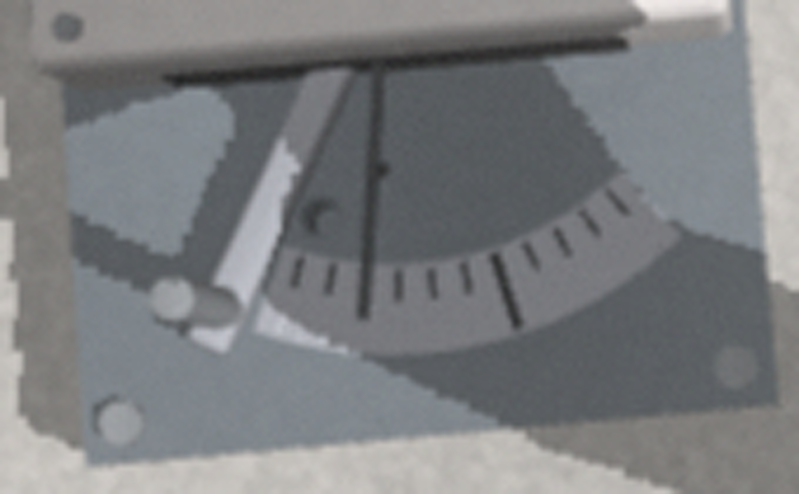

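The fit is consistent: pivot (.663,.086), yaw .108, post (.524,.143), hole (.560,.111). The needle sits at about 0.2. Next I'll move above the post.

Request:
move_arm(deltas=[[11.4,31,0,0,0,-1.73],[11.4,31,0,0,0,-1.73],[11.4,31,0,0,0,-1.73],[11.4,31,0,0,0,-1.73],[11.4,31,0,0,0,-1.73]], claw=0)

```text
t: 1.42
eef_pos: [0.2967, -0.4747, 0.4047]
ee_rot: [-3.141, 0.0, -2.932]
force: [1.3, -0.5, 1.0]
width: 0.0876
```

Request:
move_arm(deltas=[[11.4,31,0,0,0,-1.73],[11.4,31,0,0,0,-1.73],[11.4,31,0,0,0,-1.73],[11.4,31,0,0,0,-1.73],[11.4,31,0,0,0,-1.73]])

```text
t: 1.83
eef_pos: [0.3536, -0.3196, 0.4049]
ee_rot: [-3.141, 0.001, -3.082]
force: [1.0, 0.1, -0.6]
width: 0.0876
```

Request:
move_arm(deltas=[[11.4,31,0,0,0,-1.73],[11.4,31,0,0,0,-1.73],[11.4,31,0,0,0,-1.73],[11.4,31,0,0,0,-1.73],[11.4,31,0,0,0,-1.73]])

```text
t: 2.25
eef_pos: [0.4106, -0.1645, 0.4051]
ee_rot: [3.141, 0.001, 3.05]
force: [-0.2, 0.6, 0.0]
width: 0.0876
```

Request:
move_arm(deltas=[[11.4,31,0,0,0,-1.73],[11.4,31,0,0,0,-1.73],[11.4,31,0,0,0,-1.73],[11.4,31,0,0,0,-1.73],[11.4,31,0,0,0,-1.73]])

```text
t: 2.67
eef_pos: [0.4676, -0.0094, 0.4051]
ee_rot: [3.141, 0.001, 2.899]
force: [1.1, -0.4, -0.4]
width: 0.0876
```

Request:
move_arm(deltas=[[11.4,31,0,0,0,-1.73],[11.4,31,0,0,0,-1.73],[11.4,31,0,0,0,-1.73],[11.4,31,0,0,0,-1.73],[11.4,31,0,0,0,-1.73]])

```text
t: 3.08
eef_pos: [0.5248, 0.1456, 0.4049]
ee_rot: [3.141, 0.0, 2.748]
force: [0.2, -0.8, 0.2]
width: 0.0876
```

Request:
move_arm(deltas=[[0,0,-10,0,0,0],[0,0,-10,0,0,0],[0,0,-10,0,0,0],[0,0,0,0,0,0],[0,0,0,0,0,0]])

```text
t: 3.5
eef_pos: [0.5241, 0.143, 0.3741]
ee_rot: [-3.14, -0.001, 2.749]
force: [0.8, 0.6, 1.0]
width: 0.0878
```

Request:
move_arm(deltas=[[0,0,-15,0,0,0],[0,0,-15,0,0,0],[0,0,-15,0,0,0],[0,0,-15,0,0,0],[0,0,-15,0,0,0]])

```text
t: 3.92
eef_pos: [0.5246, 0.1432, 0.3]
ee_rot: [3.14, 0.001, 2.749]
force: [0.2, 0.4, -0.2]
width: 0.0877
```

Request:
move_arm(deltas=[[0,0,-15,0,0,0],[0,0,-15,0,0,0],[0,0,-10,0,0,0],[0,0,-8,0,0,0],[0,0,0,0,0,0]])

```text
t: 4.33
eef_pos: [0.5243, 0.1434, 0.2506]
ee_rot: [-3.14, -0.001, 2.749]
force: [-1.0, -0.1, -0.5]
width: 0.0875
```

Request:
move_arm(deltas=[[0,0,0,0,0,0],[0,0,0,0,0,0],[0,0,0,0,0,0],[0,0,0,0,0,0],[0,0,0,0,0,0]], claw=185, squeeze=5)

```text
t: 4.75
eef_pos: [0.5246, 0.1441, 0.2522]
ee_rot: [3.141, 0.001, 2.75]
force: [0.3, 0.6, 0.6]
width: 0.0599
```

Run:
```python
from h import *
import cv2
print(arm.get_state()["force"],arm.get_state()["width"])
f=arm.grab_frame("side")[200:430,180:380,::-1]
cv2.imwrite("pics/s2.png",cv2.resize(cv2.convertScaleAbs(f,alpha=1.4),None,fx=2.6,fy=2.6,interpolation=cv2.INTER_CUBIC))
```

```text
[0.25437356 0.61788248 0.61854916] 0.05989593555196994
```

View pics/s2.png

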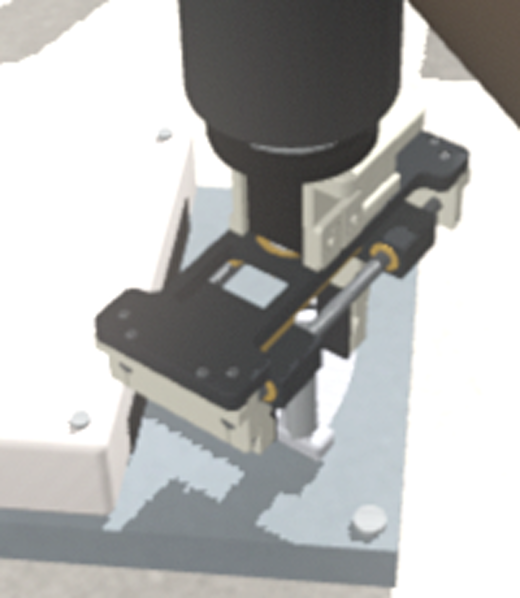

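The picture shows the post (about (300,385) in the crop) standing between the fingers, clear of both. I'll finish closing to a loose fork.

Request:
move_arm(deltas=[[0,0,0,0,0,0],[0,0,0,0,0,0],[0,0,0,0,0,0],[0,0,0,0,0,0],[0,0,0,0,0,0]])

```text
t: 5.22
eef_pos: [0.5245, 0.144, 0.2516]
ee_rot: [-3.142, -0.0, 2.75]
force: [0.5, -0.5, 0.1]
width: 0.0255
```

Request:
move_arm(deltas=[[0,0,0,0,0,0],[0,0,0,0,0,0],[0,0,0,0,0,0],[0,0,0,0,0,0],[0,0,0,0,0,0]])

```text
t: 5.63
eef_pos: [0.5245, 0.1439, 0.2516]
ee_rot: [-3.142, -0.0, 2.75]
force: [-0.3, 0.1, 0.4]
width: 0.024
```

Run:
```python
import numpy as np
# arc rows: TCP deltas along circle r=.15 about pivot, steps in rad
p=np.array([662.9,85.9]);a0=np.pi+.1084-.5
def P(t): return p+150*np.array([np.cos(a0+t),np.sin(a0+t)])
for t in np.arange(0,.95,.05): print(round(t,2),P(t).round(1),"to next",(P(t+.05)-P(t)).round(2),"per 0.01",((P(t+.01)-P(t))).round(2))
```

```text
0.0 [524.3 143.2] to next [-2.69 -7.  ] per 0.01 [-0.57 -1.39]
0.05 [521.6 136.1] to next [-2.33 -7.13] per 0.01 [-0.5  -1.42]
0.1 [519.2 129. ] to next [-1.98 -7.23] per 0.01 [-0.42 -1.44]
0.15 [517.3 121.8] to next [-1.61 -7.32] per 0.01 [-0.35 -1.46]
0.2 [515.6 114.5] to next [-1.24 -7.4 ] per 0.01 [-0.28 -1.47]
0.25 [514.4 107.1] to next [-0.87 -7.45] per 0.01 [-0.2  -1.49]
0.3 [513.5  99.6] to next [-0.5  -7.48] per 0.01 [-0.13 -1.49]
0.35 [513.   92.1] to next [-0.12 -7.5 ] per 0.01 [-0.05 -1.5 ]
0.4 [512.9  84.6] to next [ 0.25 -7.5 ] per 0.01 [ 0.02 -1.5 ]
0.45 [513.2  77.1] to next [ 0.62 -7.47] per 0.01 [ 0.1 -1.5]
0.5 [513.8  69.7] to next [ 1.   -7.43] per 0.01 [ 0.17 -1.49]
0.55 [514.8  62.2] to next [ 1.37 -7.37] per 0.01 [ 0.24 -1.48]
0.6 [516.1  54.9] to next [ 1.73 -7.3 ] per 0.01 [ 0.32 -1.47]
0.65 [517.9  47.6] to next [ 2.1 -7.2] per 0.01 [ 0.39 -1.45]
0.7 [520.   40.4] to next [ 2.45 -7.09] per 0.01 [ 0.46 -1.43]
0.75 [522.4  33.3] to next [ 2.81 -6.95] per 0.01 [ 0.53 -1.4 ]
0.8 [525.2  26.3] to next [ 3.15 -6.81] per 0.01 [ 0.6  -1.37]
0.85 [528.4  19.5] to next [ 3.49 -6.64] per 0.01 [ 0.67 -1.34]
0.9 [531.9  12.9] to next [ 3.81 -6.46] per 0.01 [ 0.74 -1.31]
```

Request:
move_arm(deltas=[[-1.1,-2.8,0,0,0,1.15],[-1.05,-2.8,0,0,0,1.15],[-1.0,-2.85,0,0,0,1.15],[-0.95,-2.9,0,0,0,1.15],[-0.9,-2.9,0,0,0,1.15]])

```text
t: 6.05
eef_pos: [0.5195, 0.1296, 0.2517]
ee_rot: [3.141, 0.0, 2.852]
force: [1.1, 1.7, -2.8]
width: 0.0242
```

Request:
move_arm(deltas=[[-0.8,-2.9,0,0,0,1.15],[-0.75,-2.9,0,0,0,1.15],[-0.7,-2.9,0,0,0,1.15],[-0.65,-2.95,0,0,0,1.15],[-0.6,-2.95,0,0,0,1.15]])

```text
t: 6.47
eef_pos: [0.516, 0.1148, 0.2517]
ee_rot: [3.141, 0.0, 2.952]
force: [1.4, 2.3, -1.5]
width: 0.0243
```

Request:
move_arm(deltas=[[-0.5,-3,0,0,0,1.15],[-0.5,-3,0,0,0,1.15],[-0.4,-3,0,0,0,1.15],[-0.4,-3,0,0,0,1.15],[-0.3,-3,0,0,0,1.15]])

```text
t: 6.88
eef_pos: [0.514, 0.0999, 0.2517]
ee_rot: [3.141, 0.0, 3.053]
force: [1.3, 4.5, -2.0]
width: 0.024
```

Request:
move_arm(deltas=[[-0.1,-1.7,0,0,0,0.65],[-0.1,-1.7,0,0,0,0.65],[-0.1,-1.7,0,0,0,0.65],[0,-1.7,0,0,0,0.65],[0,-1.7,0,0,0,0.65]])

```text
t: 7.3
eef_pos: [0.5136, 0.0915, 0.2517]
ee_rot: [-3.142, -0.0, 3.108]
force: [-0.4, 3.4, -1.3]
width: 0.0245
```

Request:
move_arm(deltas=[[0,-0.7,0,0,0,0.27],[0,-0.7,0,0,0,0.27],[0,-0.7,0,0,0,0.27],[0,-0.7,0,0,0,0.27],[0,-0.7,0,0,0,0.27]])

```text
t: 7.72
eef_pos: [0.5135, 0.088, 0.2516]
ee_rot: [-3.142, -0.0, 3.131]
force: [-1.4, 4.4, 0.4]
width: 0.0242
```

Request:
move_arm(deltas=[[0,-0.7,0,0,0,0.27],[0,-0.7,0,0,0,0.27],[0,-0.7,0,0,0,0.27],[0,-0.7,0,0,0,0.27],[0,-0.7,0,0,0,0.27]])

```text
t: 8.13
eef_pos: [0.5136, 0.0845, 0.2517]
ee_rot: [-3.142, -0.0, -3.128]
force: [-1.9, 3.6, 0.2]
width: 0.0241
```

Request:
move_arm(deltas=[[0,-0.7,0,0,0,0.27],[0,-0.7,0,0,0,0.27],[0,-0.7,0,0,0,0.27],[0,-0.7,0,0,0,0.27],[0,-0.7,0,0,0,0.27]])

```text
t: 8.55
eef_pos: [0.5137, 0.081, 0.2517]
ee_rot: [3.142, 0.0, -3.105]
force: [-0.6, 5.0, -1.2]
width: 0.0246
```

Request:
move_arm(deltas=[[0.05,-0.7,0,0,0,0.27],[0.05,-0.7,0,0,0,0.27],[0.05,-0.7,0,0,0,0.27],[0.05,-0.7,0,0,0,0.27],[0.05,-0.7,0,0,0,0.27]])

```text
t: 8.97
eef_pos: [0.5139, 0.0776, 0.2517]
ee_rot: [3.141, 0.0, -3.081]
force: [-2.2, 8.3, -0.4]
width: 0.0241
```

Request:
move_arm(deltas=[[0,-0.4,0,0,0,0.1],[0,-0.4,0,0,0,0.1],[0,-0.2,0,0,0,0],[0,0,0,0,0,0],[0,0,0,0,0,0]])

```text
t: 9.38
eef_pos: [0.5139, 0.0772, 0.2517]
ee_rot: [3.14, 0.0, -3.078]
force: [-2.6, 9.4, 0.1]
width: 0.0241
```

Request:
move_arm(deltas=[[0,-0.4,0,0,0,0],[0,-0.4,0,0,0,0],[0,-0.4,0,0,0,0],[0,-0.3,0,0,0,0],[0,0,0,0,0,0]])

```text
t: 9.8
eef_pos: [0.5139, 0.0758, 0.2517]
ee_rot: [3.14, 0.001, -3.078]
force: [-1.8, 10.3, -0.3]
width: 0.0265
```

Request:
move_arm(deltas=[[0,0,0,0,0,0],[0,0,0,0,0,0],[0,0,0,0,0,0],[0,0,0,0,0,0],[0,0,0,0,0,0]], squeeze=6.5)

```text
t: 10.22
eef_pos: [0.5139, 0.0762, 0.2516]
ee_rot: [3.14, 0.001, -3.078]
force: [-3.0, 13.2, 0.1]
width: 0.0256
```

Force is 13.4 N, about 9.3 N above the spring, which is a firm press. I'll hold it for about 1.7 s.

Request:
move_arm(deltas=[[0,0,0,0,0,0],[0,0,0,0,0,0],[0,0,0,0,0,0],[0,0,0,0,0,0],[0,0,0,0,0,0]])

```text
t: 10.63
eef_pos: [0.5139, 0.0762, 0.2516]
ee_rot: [3.14, 0.001, -3.078]
force: [-3.9, 12.9, -0.0]
width: 0.025
```

Request:
move_arm(deltas=[[0,0,0,0,0,0],[0,0,0,0,0,0],[0,0,0,0,0,0],[0,0,0,0,0,0],[0,0,0,0,0,0]])

```text
t: 11.05
eef_pos: [0.5139, 0.0762, 0.2517]
ee_rot: [3.14, 0.001, -3.078]
force: [-3.4, 13.0, -1.3]
width: 0.0252
```

Request:
move_arm(deltas=[[0,0,0,0,0,0],[0,0,0,0,0,0],[0,0,0,0,0,0],[0,0,0,0,0,0],[0,0,0,0,0,0]])

```text
t: 11.47
eef_pos: [0.5139, 0.0762, 0.2517]
ee_rot: [3.14, 0.001, -3.078]
force: [-3.8, 13.4, -0.1]
width: 0.0254
```

Request:
move_arm(deltas=[[0,0,0,0,0,0],[0,0,0,0,0,0],[0,0,0,0,0,0],[0,0,0,0,0,0],[0,0,0,0,0,0]])

```text
t: 11.88
eef_pos: [0.5139, 0.0762, 0.2517]
ee_rot: [3.14, 0.001, -3.078]
force: [-3.1, 12.9, -1.5]
width: 0.0251
```

Request:
move_arm(deltas=[[0,1,0,0,0,-0.4],[0,2,0,0,0,-0.8],[-0.1,2.7,0,0,0,-1.05],[-0.1,2.7,0,0,0,-1.05],[-0.1,2.7,0,0,0,-1.05]])

```text
t: 12.3
eef_pos: [0.5134, 0.0862, 0.2516]
ee_rot: [-3.141, -0.0, 3.127]
force: [-1.9, 3.6, -1.0]
width: 0.0238
```

Request:
move_arm(deltas=[[0.1,2.7,0,0,0,-1.05],[0.15,2.7,0,0,0,-1.05],[0.2,2.7,0,0,0,-1.05],[0.2,2.7,0,0,0,-1.05],[0.25,2.7,0,0,0,-1.05]])

```text
t: 12.72
eef_pos: [0.5145, 0.0999, 0.2516]
ee_rot: [-3.141, -0.0, 3.036]
force: [-2.2, 2.9, -0.3]
width: 0.0243
```

Request:
move_arm(deltas=[[0.35,2.7,0,0,0,-1.05],[0.4,2.7,0,0,0,-1.05],[0.45,2.7,0,0,0,-1.05],[0.45,2.7,0,0,0,-1.05],[0.5,2.7,0,0,0,-1.05]])

```text
t: 13.13
eef_pos: [0.5167, 0.1135, 0.2517]
ee_rot: [-3.142, 0.0, 2.944]
force: [-1.9, 2.5, -0.1]
width: 0.0241
```

Request:
move_arm(deltas=[[0.6,2.65,0,0,0,-1.05],[0.65,2.65,0,0,0,-1.05],[0.7,2.65,0,0,0,-1.05],[0.75,2.65,0,0,0,-1.05],[0.8,2.65,0,0,0,-1.05]])

```text
t: 13.55
eef_pos: [0.5203, 0.1267, 0.2517]
ee_rot: [3.141, 0.0, 2.853]
force: [-1.0, 3.1, -0.4]
width: 0.024
```

Request:
move_arm(deltas=[[0.8,2.2,0,0,0,-0.8],[0.8,2.2,0,0,0,-0.8],[0.8,2.1,0,0,0,-0.8],[0.8,2.0,0,0,0,-0.8],[0.8,2.0,0,0,0,-0.8]])

```text
t: 13.97
eef_pos: [0.5243, 0.1371, 0.2517]
ee_rot: [3.142, 0.0, 2.783]
force: [-1.0, 2.5, 0.5]
width: 0.0243
```

Request:
move_arm(deltas=[[0.5,1.5,0,0,0,-0.6],[0.5,1.2,0,0,0,-0.6],[0.5,1.2,0,0,0,-0.6],[0.4,1,0,0,0,0],[0.4,1,0,0,0,0]])

```text
t: 14.38
eef_pos: [0.5264, 0.1427, 0.2516]
ee_rot: [-3.141, -0.0, 2.753]
force: [0.6, -0.5, -0.5]
width: 0.024
```

Request:
move_arm(deltas=[[0,0,0,0,0,0],[0,0,0,0,0,0],[0,0,0,0,0,0],[0,0,0,0,0,0],[0,0,0,0,0,0]], claw=60, squeeze=20)

```text
t: 14.8
eef_pos: [0.5264, 0.1428, 0.2517]
ee_rot: [-3.142, -0.0, 2.753]
force: [0.7, 0.6, 0.5]
width: 0.0517
```

Request:
move_arm(deltas=[[0,0,10,0,0,0],[0,0,20,0,0,0],[0,0,25,0,0,0],[0,0,25,0,0,0],[0,0,25,0,0,0]])

```text
t: 15.22
eef_pos: [0.5263, 0.1427, 0.3586]
ee_rot: [3.142, 0.0, 2.753]
force: [0.3, 0.9, -0.6]
width: 0.0668
```

Request:
move_arm(deltas=[[5,-30,5,0,0,0],[5,-30,0,0,0,0],[5,-30,0,0,0,0],[5,-30,0,0,0,0],[5,-30,0,0,0,0]])

```text
t: 15.63
eef_pos: [0.5513, -0.0085, 0.3628]
ee_rot: [3.141, 0.001, 2.754]
force: [1.0, -1.0, -0.3]
width: 0.067
```

Request:
move_arm(deltas=[[5,-30,0,0,0,0],[5,-30,0,0,0,0],[5,-30,0,0,0,0],[5,-30,0,0,0,0],[5,-30,0,0,0,0]])

```text
t: 16.05
eef_pos: [0.5763, -0.1587, 0.3627]
ee_rot: [3.141, 0.001, 2.753]
force: [1.5, 1.5, 0.0]
width: 0.067
```

Run:
```python
from h import *
import cv2
from scipy.optimize import least_squares
np.set_printoptions(precision=4,suppress=True)
F=arm.grab_frame("top");G=arm.grab_frame("side")
a=cv2.resize(cv2.convertScaleAbs(F[195:300,145:315,::-1],alpha=1.5),(600,371),interpolation=cv2.INTER_CUBIC)
cv2.imwrite("pics/n3.png",a)
o={}
for n in["handle","needle_tip","pin_head","pin_tip","lock_hole","stand_hole"]:
  for c in("top","side"):
    d=arm.spot_point(n,c)[:1]
    if d: o[n,c]=d[0]["xy"];print(n,c,round(d[0]["score"],2),np.round(d[0]["xy"],1))
z=dict(handle=.081,needle_tip=.054,pin_head=.083,lock_hole=.03,stand_hole=.03)
for (n,c),xy in o.items():
  if n in z: 
    p=at(c,xy,z[n]); print(n,c,p, "ang",np.arctan2(p[1]-.0859,p[0]-.6629)%(2*np.pi)-(np.pi+.1084-.5))
```

```text
handle side 0.9 [294.6 345. ]
needle_tip side 0.77 [311.1 316.1]
pin_head side 0.57 [304.3 161.5]
pin_tip side 0.51 [308.1 192.5]
lock_hole side 0.93 [276.1 351.8]
stand_hole top 0.43 [454.  221.5]
stand_hole side 0.74 [308.4 183.7]
handle side [0.5242 0.1419 0.081 ] ang 0.007737209876680584
needle_tip side [0.519  0.0596 0.054 ] ang 0.5720298455493817
pin_head side [ 0.6114 -0.3244  0.083 ] ang 1.8376443237723854
lock_hole side [0.5575 0.1144 0.03  ] ang 0.12733919445263853
stand_hole top [ 0.6059 -0.3191  0.03  ] ang 1.8226337594017
stand_hole side [ 0.604  -0.3294  0.03  ] ang 1.821562487562289
```

View pics/n3.png

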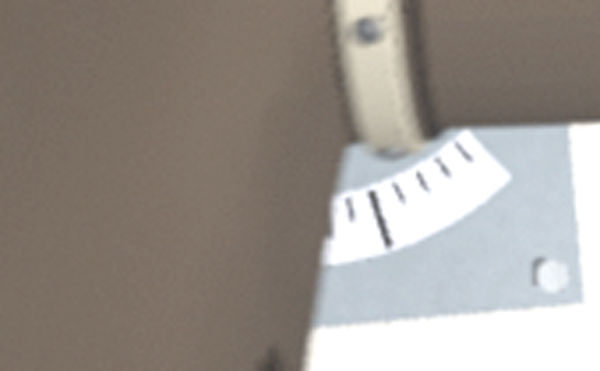

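The needle now reads about 0.44 (side view), and the arm is back at rest. In the top picture the needle hides left of the 0.5 tick, so it stands short of the long tick and the pin goes in the hole. Now a closer look at the pin.

Run:
```python
from h import *
import cv2
F=arm.grab_frame("top")[200:240,435:485,::-1];G=arm.grab_frame("side")[145:205,275:335,::-1]
r=lambda f,k:cv2.resize(f,None,fx=k,fy=k,interpolation=cv2.INTER_CUBIC)
a=r(F,8);b=r(G,6);H=max(a.shape[0],b.shape[0])
p=lambda f:cv2.copyMakeBorder(f,0,H-f.shape[0],0,0,cv2.BORDER_CONSTANT)
cv2.imwrite("pics/p4.png",np.hstack([p(a),p(b)]))
```

```text
(no output)
```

View pics/p4.png

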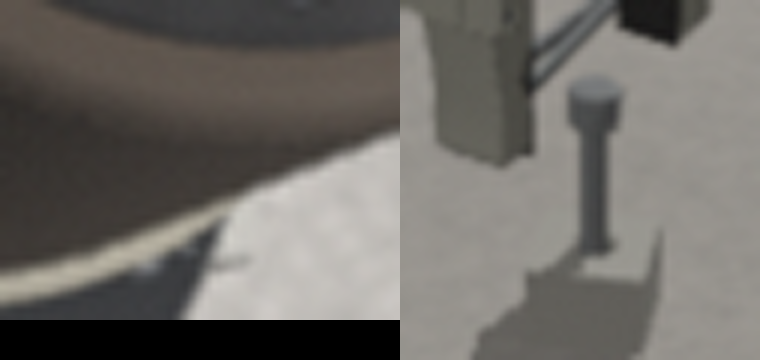

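Run:
```python
from h import *
import cv2
np.set_printoptions(precision=4,suppress=True)
F=cv2.imread("pics/top0.png")[200:240,435:485]
cv2.imwrite("pics/p5.png",cv2.resize(cv2.convertScaleAbs(F,alpha=1.6),None,fx=12,fy=12,interpolation=cv2.INTER_CUBIC))
print(at("side",(307.5,163),.083),at("side",(307.5,145+88/6),.09))
```

```text
[ 0.6041 -0.3201  0.083 ] [ 0.6043 -0.3208  0.09  ]
```

View pics/p5.png

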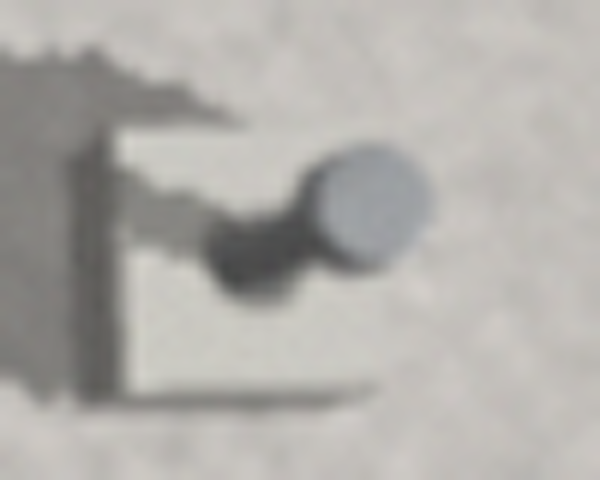

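Top crop: head centre at about (465.6,216.6), giving head ≈ (.6055,-.321) together with the side view. Next I'll grasp it.

Request:
move_arm(deltas=[[5.8,-32.5,0,0,0,0],[5.8,-32.5,0,0,0,0],[5.8,-32.5,0,0,0,0],[5.8,-32.5,0,0,0,0],[5.8,-32.5,0,0,0,0]])

```text
t: 17.27
eef_pos: [0.6056, -0.3211, 0.3617]
ee_rot: [3.142, 0.0, 2.753]
force: [0.4, 0.6, -0.5]
width: 0.067
```

Request:
move_arm(deltas=[[0,0,-10,0,0,0],[0,0,-20,0,0,0],[0,0,-20,0,0,0],[0,0,-10,0,0,0],[0,0,0,0,0,0]])

```text
t: 17.68
eef_pos: [0.6046, -0.3194, 0.2986]
ee_rot: [-3.141, -0.005, 2.753]
force: [-0.9, -0.1, -1.0]
width: 0.0669
```

Run:
```python
from h import *
import cv2
print(arm.get_state()["eef_pos"])
G=arm.grab_frame("side")[105:205,245:365,::-1]
p=arm.get_state()["eef_pos"]; print("grasp px",pix("side",p-[0,0,.1593]),"head at grasp xy",pix("side",[p[0],p[1],.083]))
for d in arm.spot_point("pin_head","side")[:1]: print(d["xy"],d["score"])
cv2.imwrite("pics/p6.png",cv2.resize(G,None,fx=5,fy=5,interpolation=cv2.INTER_CUBIC))
```

```text
[ 0.60463009 -0.31939138  0.29864498]
grasp px [306.97216116 136.09437426] head at grasp xy [306.87031368 163.07419568]
[306.1, 161.9] 0.5
```

View pics/p6.png

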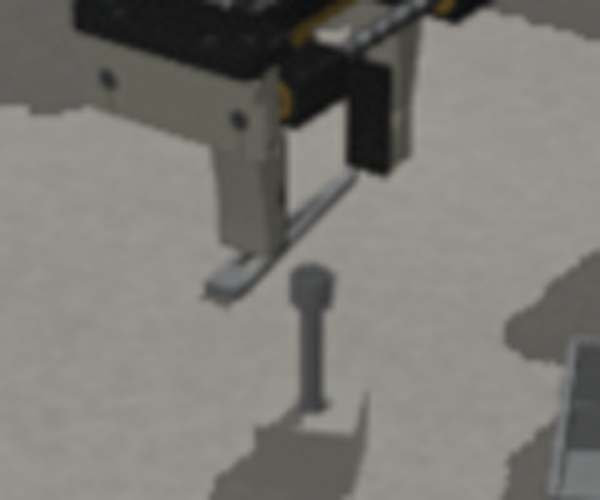

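The head (about (307,162)) lies between the fingers. I'll descend and grip.

Request:
move_arm(deltas=[[0,0,-10,0,0,0],[0,0,-15,0,0,0],[0,0,-15,0,0,0],[0,0,-10,0,0,0],[0,0,-3,0,0,0]])

```text
t: 18.2
eef_pos: [0.6051, -0.3193, 0.2473]
ee_rot: [-3.142, -0.002, 2.753]
force: [-0.1, -0.2, -1.2]
width: 0.0668
```

Request:
move_arm(deltas=[[0,0,0,0,0,0],[0,0,0,0,0,0],[0,0,0,0,0,0],[0,0,0,0,0,0],[0,0,0,0,0,0]], claw=255, squeeze=12)

```text
t: 18.62
eef_pos: [0.6056, -0.3197, 0.2495]
ee_rot: [3.141, 0.001, 2.753]
force: [-1.3, 0.2, -0.4]
width: 0.0391
```

Request:
move_arm(deltas=[[0,0,0,0,0,0],[0,0,0,0,0,0],[0,0,0,0,0,0],[0,0,0,0,0,0],[0,0,0,0,0,0]])

```text
t: 19.03
eef_pos: [0.6055, -0.3197, 0.2488]
ee_rot: [-3.141, 0.0, 2.753]
force: [-0.0, -1.4, 0.3]
width: 0.0176
```

Request:
move_arm(deltas=[[0,0,0,0,0,0],[0,0,0,0,0,0],[0,0,0,0,0,0],[0,0,0,0,0,0],[0,0,0,0,0,0]])

```text
t: 19.45
eef_pos: [0.6054, -0.3197, 0.2488]
ee_rot: [-3.142, 0.0, 2.753]
force: [0.1, 0.5, 1.3]
width: 0.0171
```

Gripped (the pads cover the head). I'll tighten and lift, then carry the pin over the hole.

Request:
move_arm(deltas=[[0,0,0,0,0,0],[0,0,0,0,0,0],[0,0,2,0,0,0],[0,0,6,0,0,0],[0,0,10,0,0,0]], squeeze=40)

```text
t: 19.87
eef_pos: [0.605, -0.3194, 0.2659]
ee_rot: [-3.142, -0.002, 2.753]
force: [-0.2, -0.4, -1.2]
width: 0.0163
```

Request:
move_arm(deltas=[[0,0,15,0,0,0],[0,0,20,0,0,0],[0,0,20,0,0,0],[0,0,17,0,0,0],[0,0,10,0,0,0]])

```text
t: 20.28
eef_pos: [0.6058, -0.3198, 0.3521]
ee_rot: [3.141, 0.004, 2.753]
force: [-0.0, 0.2, -0.4]
width: 0.017
```

Request:
move_arm(deltas=[[-2,15,0,0,0,0],[-3,27,0,0,0,0],[-3.5,30,0,0,0,0],[-3.5,30,0,0,0,0],[-3.5,30,0,0,0,0]])

```text
t: 20.7
eef_pos: [0.5891, -0.1861, 0.3482]
ee_rot: [3.142, -0.001, 2.752]
force: [0.6, 0.7, 0.1]
width: 0.0164
```

Request:
move_arm(deltas=[[-3.5,30,0,0,0,0],[-3,30,0,0,0,0],[-3,30,0,0,0,0],[-3,30,0,0,0,0],[-3,30,0,0,0,0]])

```text
t: 21.12
eef_pos: [0.5736, -0.0359, 0.3485]
ee_rot: [3.142, -0.001, 2.753]
force: [0.5, -0.1, -1.9]
width: 0.0165
```

Request:
move_arm(deltas=[[-3,30,0,0,0,0],[-3,30,0,0,0,0],[-3,30,0,0,0,0],[-3,30,0,0,0,0],[-2,20,0,0,0,0]])

```text
t: 21.53
eef_pos: [0.5595, 0.1048, 0.3485]
ee_rot: [3.141, -0.0, 2.754]
force: [0.6, -0.5, -0.7]
width: 0.0164
```

Request:
move_arm(deltas=[[-1.4,10.7,0,0,0,0],[0,0,-10,0,0,0],[0,0,-10,0,0,0],[0,0,-10,0,0,0],[0,0,0,0,0,0]])

```text
t: 21.95
eef_pos: [0.5581, 0.1118, 0.3156]
ee_rot: [-3.138, -0.003, 2.751]
force: [0.2, -1.1, -0.8]
width: 0.0168
```

Run:
```python
from h import *
import cv2
np.set_printoptions(precision=4,suppress=True)
s=arm.get_state();p=s["eef_pos"];print(p,s["width"],s["ee_rot"])
G=arm.grab_frame("side");T=arm.grab_frame("top")
print("pred tip px",pix("side",p-[0,0,.2388]),"pred hole px below",pix("side",[p[0],p[1],.03]),"hole .559,.113",pix("side",[.559,.113,.03]))
for n in("pin_tip","pin_head","lock_hole","handle","needle_tip"):
  for c in("side","top"):
    for d in arm.spot_point(n,c)[:2]: print(n,c,d["xy"],d["score"])
cv2.imwrite("pics/l7.png",cv2.resize(cv2.convertScaleAbs(G[270:390,220:350,::-1],alpha=1.3),None,fx=5,fy=5,interpolation=cv2.INTER_CUBIC))
```

```text
[0.5581 0.1118 0.3156] 0.016835693296408803 [-3.1383 -0.0034  2.7514]
pred tip px [275.1418 326.8188] pred hole px below [276.1408 350.3128] hole .559,.113 [275.2788 350.8616]
pin_head side [273.4, 285.7] 0.65
pin_head side [276.8, 323.0] 0.54
lock_hole side [276.2, 349.4] 0.91
handle side [294.4, 346.6] 0.79
handle top [188.4, 257.5] 0.38
needle_tip side [309.9, 318.2] 0.73
```

View pics/l7.png

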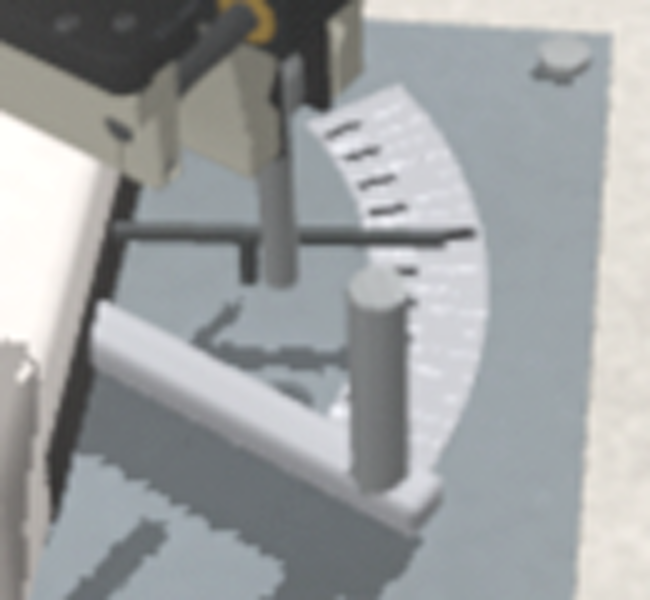

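Side view: pin foot at (276,325.6), hole at about (277.5,349), needle between the ticks near 0.4 and arm at rest. The foot projects straight down onto the hole to within about 1 px, so I'll lower it gently.

Request:
move_arm(deltas=[[0,0,-10,0,0,0],[0,0,-12,0,0,0],[0,0,-10,0,0,0],[0,0,-6,0,0,0],[0,0,0,0,0,0]])

```text
t: 22.97
eef_pos: [0.5585, 0.1128, 0.2787]
ee_rot: [-3.139, -0.002, 2.753]
force: [-0.3, -0.3, -1.7]
width: 0.0166
```

Request:
move_arm(deltas=[[0,0,0,0,0,0],[0,0,0,0,0,0],[0,0,0,0,0,0],[0,0,-1.5,0,0,0],[0,0,-1.5,0,0,0]])

```text
t: 23.38
eef_pos: [0.5592, 0.1131, 0.2781]
ee_rot: [3.141, 0.001, 2.753]
force: [0.6, 0.3, -0.9]
width: 0.0166
```

Run:
```python
from h import *
import cv2
np.set_printoptions(precision=4,suppress=True)
s=arm.get_state();p=s["eef_pos"];print(p,s["width"],s["ee_rot"],s["force"])
G=arm.grab_frame("side")
print("pred tip px",pix("side",p-[0,0,.2388]),"fit hole",pix("side",[.5599,.1107,.03]))
cv2.imwrite("pics/l8.png",cv2.resize(cv2.convertScaleAbs(G[310:375,240:310,::-1],alpha=1.3),None,fx=8,fy=8,interpolation=cv2.INTER_CUBIC))
```

```text
[0.5592 0.1131 0.2781] 0.016554649798396825 [3.1408 0.0006 2.753 ] [ 0.6039  0.3179 -0.864 ]
pred tip px [274.9567 346.3787] fit hole [275.0654 349.5367]
```

View pics/l8.png

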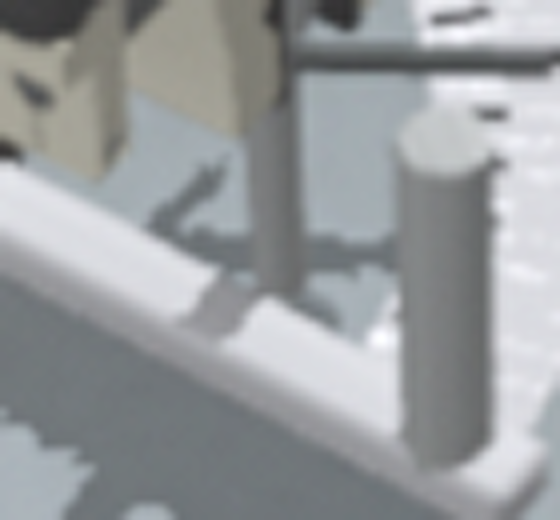

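Run:
```python
from h import *
import cv2
s=cv2.imread("pics/side0.png",0);t=cv2.imread("pics/top0.png",0)
print("side rows342-358 cols264-290");print(s[342:359,264:291])
print("top rows233-248 cols205-221");print(t[233:249,205:222])
np.set_printoptions(precision=4,suppress=True)
print(at("top",(465.6,216.6),.09))
```

```text
side rows342-358 cols264-290
[[ 73  70  65  66  66  67  67  68  68  68  67  67  66  66  66  66  67  67
   67  67  68  67  67  67  66  71  76]
 [123 108  71  64  66  66  67  68  68  67  67  67  66  66  67  67  67  67
   68  67  68  68  67  67  68  70  76]
 [140 126  92  77  72  70  66  66  68  67  67  68  67  67  67  66  68  68
   68  67  68  69  67  67  67  70  76]
 [139 136 128 126 123 108  75  69  66  67  67  67  67  67  67  67  67  68
   68  68  68  69  68  67  69  70  76]
 [137 138 140 140 140 135 123 107  72  64  65  68  73  74  74  72  68  68
   68  68  68  67  68  67  70  75  77]
 [137 137 138 139 140 141 140 135 113  84  73  73  75  76  77  77  75  72
   68  69  68  67  68  68  74  80  76]
 [137 137 137 137 138 138 141 141 137 127 123 109  77  73  72  73  76  74
   71  68  68  68  67  70  76  75  76]
 [137 136 136 137 137 137 138 139 140 140 141 136 124 113  90  76  74  73
   71  67  67  67  69  74  76  68  75]
 [134 136 136 137 137 136 138 138 138 140 140 141 141 138 129 115  92  75
   70  67  66  68  73  82  85  79  77]
 [124 130 134 136 136 136 137 137 137 138 138 139 141 
[... 1341 characters left out ...]
2  46  49  52  54  57  58  58  56]
 [ 62  49  51  54  47  40  39  40  50  57  59  56  54  57  56  59  55]
 [ 60  48  57  53  47  39  38  49  57  58  58  57  56  56  56  57  53]
 [ 54  50  59  57  48  42  36  49  58  56  57  56  56  57  59  57  54]
 [ 54  51  58  59  53  44  39  49  58  58  57  57  57  57  58  58  53]
 [ 54  56  58  58  55  50  46  48  56  57  58  56  58  59  59  57  54]
 [ 51  59  58  57  56  55  54  54  55  56  58  59  57  58  59  58  53]
 [ 55  59  57  59  59  59  58  57  58  58  58  57  58  59  59  58  54]
 [ 65  65  63  63  59  58  58  58  57  59  57  58  58  59  57  58  54]
 [ 73  74  72  70  63  64  62  59  60  58  58  57  58  58  57  56  52]]
[ 0.6066 -0.3215  0.09  ]
```

Pixel comparison puts the hole about 2–4 mm further to −x. I'll shift −2.5 mm in x and feel for the hole.

Request:
move_arm(deltas=[[-1.5,0,0,0,0,0],[-1,0,0,0,0,0],[0,0,-2,0,0,0],[0,0,-2,0,0,0],[0,0,-1,0,0,0]])

```text
t: 23.85
eef_pos: [0.5564, 0.113, 0.2724]
ee_rot: [-3.141, -0.0, 2.753]
force: [0.3, 0.1, -1.3]
width: 0.0165
```

Request:
move_arm(deltas=[[0,0,-1,0,0,0],[0,0,-1,0,0,0],[0,0,-1,0,0,0],[0,0,-1,0,0,0],[0,0,0,0,0,0]])

```text
t: 24.27
eef_pos: [0.5565, 0.113, 0.2684]
ee_rot: [-3.141, -0.0, 2.753]
force: [0.3, -0.7, -0.8]
width: 0.0166
```

Request:
move_arm(deltas=[[0,0,-0.8,0,0,0],[0,0,-0.8,0,0,0],[0,0,-0.7,0,0,0],[0,0,-0.7,0,0,0],[0,0,0,0,0,0]])

```text
t: 24.68
eef_pos: [0.5565, 0.113, 0.2655]
ee_rot: [-3.141, -0.0, 2.753]
force: [0.3, -0.4, -0.9]
width: 0.0166
```

No resistance with the foot below the mouth level, so it is entering. Continuing down.

Request:
move_arm(deltas=[[0,0,-1,0,0,0],[0,0,-1,0,0,0],[0,0,-1,0,0,0],[0,0,-1,0,0,0],[0,0,0,0,0,0]])

```text
t: 25.1
eef_pos: [0.5565, 0.113, 0.2614]
ee_rot: [-3.141, -0.0, 2.753]
force: [0.4, -0.1, -0.4]
width: 0.0168
```

Request:
move_arm(deltas=[[0,0,-1.2,0,0,0],[0,0,-1.2,0,0,0],[0,0,-1.2,0,0,0],[0,0,-1.2,0,0,0],[0,0,-1.2,0,0,0]])

```text
t: 25.52
eef_pos: [0.5565, 0.1131, 0.2555]
ee_rot: [-3.142, -0.0, 2.753]
force: [0.1, -0.3, -1.1]
width: 0.0164
```

Request:
move_arm(deltas=[[0,0,-1,0,0,0],[0,0,-1,0,0,0],[0,0,-1,0,0,0],[0,0,-1,0,0,0],[0,0,0,0,0,0]])

```text
t: 25.93
eef_pos: [0.5565, 0.113, 0.2514]
ee_rot: [-3.141, -0.0, 2.753]
force: [-0.0, -0.2, -0.3]
width: 0.0164
```

Request:
move_arm(deltas=[[0,0,-0.8,0,0,0],[0,0,-0.8,0,0,0],[0,0,-0.8,0,0,0],[0,0,-0.8,0,0,0],[0,0,0,0,0,0]])

```text
t: 26.35
eef_pos: [0.5565, 0.113, 0.2483]
ee_rot: [-3.141, -0.0, 2.753]
force: [0.2, -0.6, -1.7]
width: 0.0167
```

Request:
move_arm(deltas=[[0,0,-0.5,0,0,0],[0,0,-0.5,0,0,0],[0,0,-0.5,0,0,0],[0,0,0,0,0,0],[0,0,0,0,0,0]])

```text
t: 26.77
eef_pos: [0.5565, 0.113, 0.2469]
ee_rot: [-3.142, -0.0, 2.753]
force: [-0.1, 1.3, -0.4]
width: 0.0164
```

Request:
move_arm(deltas=[[0,0,-0.5,0,0,0],[0,0,-0.5,0,0,0],[0,0,-0.5,0,0,0],[0,0,0,0,0,0],[0,0,0,0,0,0]])

```text
t: 27.18
eef_pos: [0.5571, 0.1131, 0.2466]
ee_rot: [3.141, 0.002, 2.754]
force: [-0.1, 0.1, 6.8]
width: 0.0168
```

It bottomed at z .2466, exactly the predicted full depth, with a 6.8 N push. Releasing and retreating.

Request:
move_arm(deltas=[[0,0,0.5,0,0,0],[0,0,0.3,0,0,0],[0,0,0,0,0,0],[0,0,0,0,0,0],[0,0,0,0,0,0]], claw=150)

```text
t: 27.6
eef_pos: [0.5565, 0.113, 0.2461]
ee_rot: [-3.141, -0.0, 2.753]
force: [-0.5, -0.2, 0.3]
width: 0.0358
```

Request:
move_arm(deltas=[[0,0,2,0,0,0],[0,0,5,0,0,0],[0,0,10,0,0,0],[0,0,20,0,0,0],[0,0,25,0,0,0]])

```text
t: 28.02
eef_pos: [0.5561, 0.1128, 0.3085]
ee_rot: [-3.14, -0.002, 2.753]
force: [1.0, 0.7, -0.7]
width: 0.036
```

Request:
move_arm(deltas=[[0,-5,25,0,0,0],[0,-20,20,0,0,0],[0,-30,10,0,0,0],[0,-35,0,0,0,0],[0,-35,0,0,0,0]])

```text
t: 28.43
eef_pos: [0.5564, -0.0128, 0.3656]
ee_rot: [3.139, 0.003, 2.755]
force: [0.1, 0.4, -0.3]
width: 0.0361
```

Request:
move_arm(deltas=[[0,-35,0,0,0,0],[0,-35,0,0,0,0],[0,-35,0,0,0,0],[0,-35,0,0,0,0],[0,-35,0,0,0,0]])

```text
t: 28.85
eef_pos: [0.5562, -0.1887, 0.3646]
ee_rot: [3.141, 0.001, 2.753]
force: [0.5, 0.1, 0.1]
width: 0.0358
```

Request:
move_arm(deltas=[[0,-30,0,0,0,0],[0,-20,0,0,0,0],[0,-10,0,0,0,0],[0,0,0,0,0,0],[0,0,0,0,0,0]])

```text
t: 29.27
eef_pos: [0.5564, -0.2471, 0.3637]
ee_rot: [3.141, 0.0, 2.752]
force: [-0.8, 0.2, -0.1]
width: 0.0364
```

Run:
```python
from h import *
import cv2
np.set_printoptions(precision=4,suppress=True)
F=arm.grab_frame("top");G=arm.grab_frame("side")
a=cv2.resize(F[195:300,145:315,::-1],(390,241),interpolation=cv2.INTER_CUBIC)
b=cv2.resize(G[270:410,200:360,::-1],(400,350),interpolation=cv2.INTER_CUBIC)
a=cv2.copyMakeBorder(a,0,109,0,0,cv2.BORDER_CONSTANT)
cv2.imwrite("pics/f9.png",np.hstack([a,b]))
z=dict(handle=.081,needle_tip=.054,pin_head=.081)
for n in z:
  for c in("top","side"):
    for d in arm.spot_point(n,c)[:1]:
      p=at(c,d["xy"],z[n]);print(n,c,round(d["score"],2),p,np.arctan2(p[1]-.0859,p[0]-.6629)%(2*np.pi)-(np.pi+.1084-.5))
print(arm.get_state()["force"],arm.get_state()["t"])
```

```text
handle top 0.81 [0.523  0.1448 0.081 ] -0.0070486060155694474
handle side 0.64 [0.5254 0.1432 0.081 ] -0.003231998823195248
needle_tip side 0.7 [0.5146 0.0647 0.054 ] 0.5338501421919264
pin_head top 0.61 [0.5622 0.1057 0.081 ] 0.1971268894781768
pin_head side 0.58 [0.5565 0.1156 0.081 ] 0.11965918041592305
[0.1443 0.2382 0.5746] 29.6667
```

View pics/f9.png

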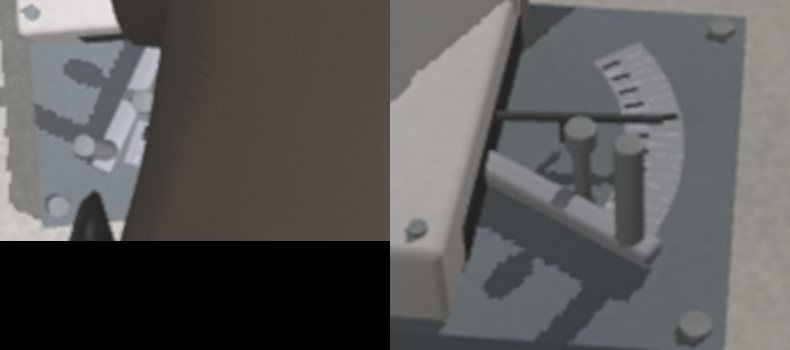

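The pin stands upright in the hole beside the resting arm. The needle stands at about 0.4, short of the long tick, and the robot is clear. Handing in.

```bash
python3 -c "
from station import arm
print(arm.job_done())"
```

```text
the job is handed in; nothing more can be done
None
```

The job is handed in. The belt was checked, the needle stands short of the long tick, and the locking pin is home in the hole beside the resting arm.

- **Belt check:** I pushed the arm round by its post with the jaws held as a loose fork until it met the belt at about 0.43 rad. I held it there for about 1.7 s at roughly 13.5 N, about 9 N above the spring. I then eased it back at about 0.2 rad/s to the stop, where the force read zero.
- **Needle reading:** The side camera gave about 0.44 after the arm came back and about 0.40 at the end. Both are clearly short of 0.6. The gripper's tips never went lower than about 12 mm above it.
- **Pin:** It went in without resistance and bottomed at the expected depth with a push of about 7 N, then I released it. The last picture shows it upright, with the arm at rest (0 ± 0.01 rad) and the robot clear, at about 30 s.

**Checks that disagreed:**
- The two needle readings differ by 0.04 rad, and the final pin-head positions from the two cameras differ by about 1 cm. I put both down to network error, because the side picture agrees with where the robot placed the pin. The needle itself was only seen from the side at the end, as the robot arm hid the dial from above.
- My first estimate of the hole was about 2.5 mm off in x. I corrected it before inserting the pin.

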